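Snap the cap onto the open stoneware jar

TASK

One of the three stoneware jars on the cheese counter has been left open. Pick up the loose green snap cap from the wooden board, set it square on that jar's neck and press it straight down until it clicks over the rim and sits level and fully home, then keep pressing as firmly as the click took and finish while the gripper is still holding the cap pressed down. Keep the jar upright where it stands, do not push hard enough to crack it, and leave the closed jars and the other goods on the counter alone.

Things in the scene. Friction and masses are not known exactly. Their poses are not given: they have to be found in the camera images.
- cap: The loose cap: green plastic press-on cap, 54 mm across its rigid ribbed grip band, 16 mm tall, 45 g, flat top plate 4 mm thick, open below, with six sprung tabs inside the skirt whose beads snap over the jar's rim. It starts right way up on the board. Origin: centre of its lower rim, z up through the top
- cap_top (a point): centre of the cap's flat top face, 16 mm above the cap's origin. Set on the neck it first rests about 11 mm above the lip; pressing, the push climbs to a peak of some 5 to 9 N within the next 3 mm, then drops suddenly (the click) as the beads slip under the rim; fully home this face is 4 mm above the lip, stopped hard
- open_jar: The open jar: grey stoneware with a blue band, 80 mm across, lip 112 mm high, dark open mouth, about 0.55 kg, stands loose. The neck is 38 mm across from 90 to 104 mm high, swells to a snap rim 43 mm across at 106 mm and tapers to 33 mm at the lip. It could crack under more than about 60 N. Origin: centre of its underside, z up
- jar_mouth (a point): centre of the open jar's mouth (27 mm wide), level with its lip, 112 mm above the jar's origin
- closed_jar_a: one of the two closed jars: same stoneware jar with a green cap already on, 80 mm across, 116 mm tall, stands loose. Origin: centre of its underside
- closed_jar_b: the other closed jar, the same. Origin: centre of its underside
- board: fixed wooden prep board, 240 x 320 x 18 mm, carries the cap and two small cheeses. Origin: centre of its underside; its long side runs along its y
- crottin_white: small white goat cheese on the board, 54 mm across, 30 mm tall. Origin: centre of its underside
- crottin_ash: small grey ash-coated goat cheese on the board, 54 mm across, 30 mm tall. Origin: centre of its underside
- knife: cheese knife lying on the counter, 260 mm long, black handle. Origin: under the middle, where the handle meets the blade; the blade points along its x
- ticket: blank price ticket on a small stand, 36 mm foot, 130 mm tall. Origin: centre of its underside
- tomme: small tomme cheese wheel with brown rind, 110 mm across, 60 mm tall. Origin: centre of its underside

How it is judged (in metres and radians):
On the way, in this order (a step that is already met when the one before it is completed fails the run):
1. the cap sits square on the open jar's neck (horizontal distance between cap_top and jar_mouth below 0.004 m and z of cap_top in the frame of open_jar below 0.1245 m and angle between cap's own z axis and vertical below 0.2 rad), for 0.05 s.
2. the cap has snapped home: level, its plate on the lip (horizontal distance between cap_top and jar_mouth below 0.003 m and z of cap_top in the frame of open_jar below 0.1175 m and angle between the z axis of cap and the z axis of open_jar, either way round below 0.06 rad), for 0.2 s.
At the end, for the whole second after the job is handed in: The cap is snapped home: top face within 5.5 mm above the lip (home is 4 mm), centred to 3 mm, level; the jar is upright within 40 mm of its place; the gripper still presses the cap down with about 5 N or more (push twice, on the cap and the counter, plus the weight: over 16 N on the jar) (all of step 2 and angle between open_jar's own z axis and vertical below 0.05 rad and distance of open_jar from where it was at the start of the episode below 0.04 m and contact force between cap and open_jar above 4 N and contact force between open_jar and anything else above 16 N); the arm keeps its last pose, push and grip.
It fails at once if a closed jar is pushed over 20 mm or tipped (distance of any of closed_jar_a, closed_jar_b from where it was at the start of the episode above 0.02 m or angle between any of closed_jar_a, closed_jar_b's own z axis and vertical above 0.25 rad).
It fails at once if a cheese, the knife or the ticket is moved over 20 mm (distance of any of crottin_white, crottin_ash, knife, ticket, tomme from where it was at the start of the episode above 0.02 m).
It fails at once if the open jar is tipped (angle between open_jar's own z axis and vertical above 0.25 rad).
It fails at once if the cap is forced onto the jar with over 60 N (contact force between cap and open_jar above 60 N).
It also fails if it takes over 51 s, if anything falls off the work surface, if the arm or the gripper's body presses on something with over 40 N, if the wrist force passes 120 N, or if a joint passes its speed limit or range.

ROBOT

A 6-joint arm with a two-finger parallel gripper is mounted at the origin on the work surface. World frame = base frame: x ahead of the robot, y to its left, z up, the work surface at z = 0. Lengths are in m, angles in degrees, forces in N, time in s.
With the tool pointing down it reaches from about 0.375 to 0.9 m from the base axis. Payload 3.1 kg.
Tool frame: the origin (TCP) lies between the finger pads; the fingertips stand 11 mm ahead of it and the grasp point (between the pads) lies 8 mm behind it; x points along the fingers, y is the direction in which the jaws open and shut, and the axes are right-handed (so a half turn about x gives the same grasp; the last joint's range is limited). The gripper opens to 87 mm and grips with 3 to 60 N. Pads are 19 mm wide; open, the fingers measure 117 mm over their backs; the gripper's body (75 mm by 190 mm) begins 51 mm behind the grasp point.
Start: joints at [-83.279, 30.224, 82.088, -0, 67.689, -10.227], TCP at [0.182, -0.598, 0.234] pointing down, gripper open.
Joint ranges: [-176.69, 176.69], [-43.24, 126.21], [12.49, 139.97], [-82, 262], [0, 151.66], [-163.58, 163.58]. Speed limits (degrees/s): [159.86, 159.86, 180, 180, 180, 180].

INTERFACE

Orientations are given as a 3x3 rotation matrix whose columns are the frame's x, y, z axes.
In Python, from rig import bot gives the robot as it stands.
- The arm moves only by the shell command python3 -m inch 'ROWS' [OPENING]. ROWS is a JSON object of lists of equal length, an entry for each row: "dp": the shift along the tool's x, y, z in mm, a list of three; "yaw": the turn about the tool's x in degrees. In form: {"dp": [[tx, ty, tz], ...], "yaw": [yaw, ...]}. A call has 1 to 20 rows; each row shifts and turns the commanded pose from where the row before left it, along the tool's axes as they then stand; what a row does not reach is not made up. A row lasts 1/12 s, in which the tool goes at most 41.7 mm and 7.16 degrees, less where a joint would pass 70% of its speed; a pose out of reach is approached as far as the arm can. A call is refused whole if a number of a shift passes 41.7 or a number of a turn 7.16, either way. A call with a gripper value outside its range is refused whole. OPENING is the finger opening in mm, from 0 to 87, set as the call begins (- or left out, the last holds). The fingers move at their own pace and stop on an object; the grip force is fixed at half the most. Time passes only in rows, so rows that do not move let the fingers close. It gives the time, the measured TCP pose, the force and the opening at its end, in the units of the state.
- bot.read_state(): the state, without advancing time (a new reading comes with each control period).
- bot.capture(name): name is "scene" or "side" or "wrist"; returns a dict with "color" (384x512x3 uint8, red, green, blue), "intrinsics" (3x3 intrinsics, pixels), "pose" (4x4, takes a point from camera to world coordinates). Camera axes: x right, y down, z forward; pixel columns grow to the right and rows downward; lengths in m; the calibration is good to about 2 mm. A picture is of the moment at which its call begins. There is no depth.
- bot.hand_in(): hands the job in, once; it reports no verdict.
The state is a dict: "time_s": time; "joint_positions": joint angles; "qvel": joint speeds; "tau": joint torques, N m; "position": TCP position; "tcp_rot": TCP orientation; "force": force on the tool from outside, world axes, zero at the start; "moment": the same for the moment, N m; "opening": opening from 0.0 (shut) to 1.0 (fully open).
Only numpy, scipy, OpenCV 4.12 (cv2) and the standard library are available. Lean on these libraries where they do the work, as an engineer would, in place of code of your own. Each camera call takes 0.05 s, during which the arm holds its last target.

## Working session

There is one attempt and no reset: what is moved stays moved. The work goes in short steps, Python scripts to look and compute and a shell command to move; the robot and the scene stay as the last step left them, time stands still between calls to the robot, and variables do not carry over. Pictures are saved under pics/ and viewed, and the job is handed in when it is done.

```bash
ls; mkdir -p pics
python3 - <<'E'
from rig import bot
import cv2,numpy as np
s=bot.read_state()
print({k:np.round(v,3).tolist() for k,v in s.items()})
for n in["scene","side","wrist"]:
    c=bot.capture(n); cv2.imwrite(f"pics/{n}0.png",c["color"][:,:,::-1]); print(n,np.round(c["intrinsics"],1).tolist(),np.round(c["pose"],3).tolist())
E
```

```text
pics
{'time_s': 0.0, 'joint_positions': [-83.279, 30.279, 82.158, -0.001, 67.689, -10.227], 'qvel': [-0.001, -0.089, -0.08, -0.107, -0.052, 0.006], 'tau': [-0.0, -44.004, -17.659, 0.063, 0.058, -0.0], 'position': [0.182, -0.597, 0.233], 'tcp_rot': [[-0.0, 0.292, -0.957], [0.002, -0.957, -0.292], [-1.0, -0.002, -0.0]], 'force': [-0.151, 1.091, -0.271], 'moment': [-0.028, -0.043, -0.059], 'opening': 0.999}
scene [[404.5, 0.0, 253.6], [0.0, 404.5, 189.2], [0.0, 0.0, 1.0]] [[0.775, 0.344, -0.53, 1.107], [0.632, -0.406, 0.66, -0.736], [0.012, -0.847, -0.532, 0.682], [0.0, 0.0, 0.0, 1.0]]
side [[488.0, 0.0, 263.0], [0.0, 488.0, 197.1], [0.0, 0.0, 1.0]] [[-0.827, -0.306, 0.471, -0.179], [-0.562, 0.464, -0.685, 1.03], [-0.009, -0.832, -0.555, 0.946], [0.0, 0.0, 0.0, 1.0]]
wrist [[335.4, 0.0, 253.6], [0.0, 335.4, 189.8], [0.0, 0.0, 1.0]] [[0.291, -0.91, -0.295, 0.263], [-0.957, -0.278, -0.087, -0.573], [-0.002, 0.307, -0.952, 0.384], [0.0, 0.0, 0.0, 1.0]]
```

View pics/scene0.png

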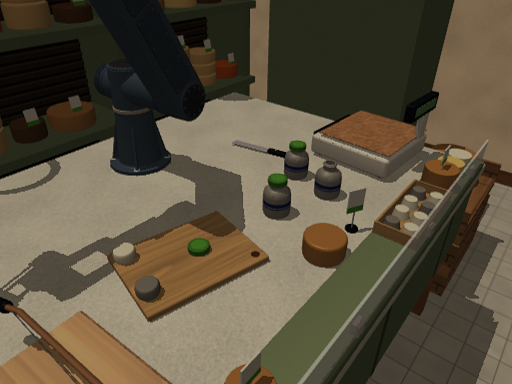

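View pics/side0.png

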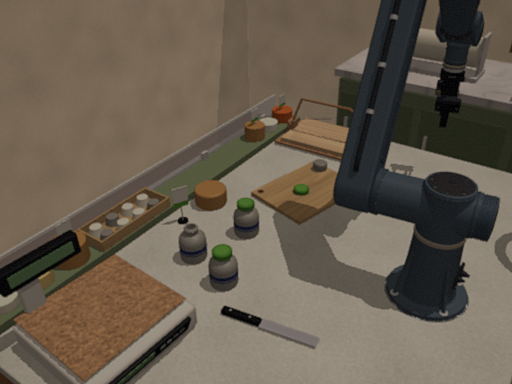

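View pics/wrist0.png

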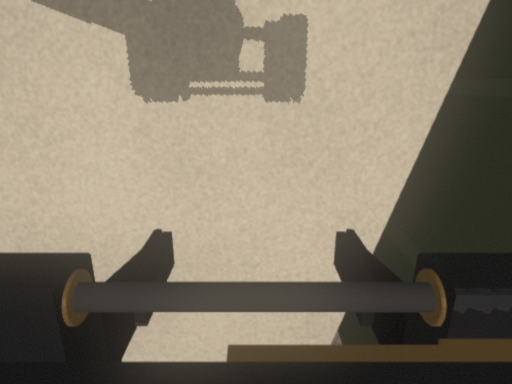

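The scene view shows the loose cap at about (200,247), the open jar at (328,180) with closed jars at (277,195) and (296,160), the tomme at (325,245) and the ticket at (352,210). In the side view the cap is at (301,189) and the open jar at (193,243).

```bash
cat > h.py <<'E'
import numpy as np,cv2
from rig import bot
def cap(n): return bot.capture(n)
def ray(c,u,v):
    d=np.linalg.inv(c["intrinsics"])@[u,v,1]; P=c["pose"]; d=P[:3,:3]@d; return P[:3,3],d/np.linalg.norm(d)
def plane(c,u,v,z):
    o,d=ray(c,u,v); return o+d*(z-o[2])/d[2]
def tri(rs):
    A=sum(np.eye(3)-np.outer(d,d) for o,d in rs); b=sum((np.eye(3)-np.outer(d,d))@o for o,d in rs); return np.linalg.solve(A,b)
def proj(c,p):
    P=c["pose"]; q=c["intrinsics"]@(P[:3,:3].T@(np.array(p)-P[:3,3])); return q[:2]/q[2]
def green(c):
    h=cv2.cvtColor(c["color"],cv2.COLOR_RGB2HSV)
    m=cv2.inRange(h,(45,130,50),(75,255,255)); n,l,st,ce=cv2.connectedComponentsWithStats(m)
    return m,[(st[i].tolist(),ce[i].round(1).tolist()) for i in range(1,n) if st[i,4]>40]
E
python3 - <<'E'
from h import *
for n,b in(("scene",(150,130,400,300)),("side",(150,150,350,300))):
    c=cap(n); m,g=green(c); print(n)
    for st,ce in g: print(st,ce,[np.round(plane(c,*ce,z),4).tolist()[:2] for z in(.028,.108)])
    im=c["color"][b[1]:b[3],b[0]:b[2],::-1]; cv2.imwrite(f"pics/{n}1.png",cv2.resize(im,None,fx=3,fy=3,interpolation=2))
E
```

```text
scene
[290, 141, 16, 7, 93] [297.3, 144.1] [[0.3799, 0.4227], [0.4689, 0.281]]
[268, 174, 19, 10, 150] [277.4, 178.3] [[0.4714, 0.1743], [0.5491, 0.063]]
[188, 238, 21, 15, 234] [198.1, 245.1] [[0.5146, -0.2162], [0.587, -0.2798]]
side
[294, 185, 14, 9, 101] [301.1, 188.7] [[0.5184, -0.2191], [0.4576, -0.1103]]
[237, 198, 17, 13, 150] [245.7, 203.2] [[0.6269, -0.041], [0.5566, 0.0523]]
[174, 201, 14, 7, 46] [180.2, 204.0] [[0.8062, 0.0828], [0.7202, 0.1653]]
[212, 245, 20, 16, 223] [221.9, 251.6] [[0.539, 0.1987], [0.4764, 0.2711]]
```

Run:
```python
import cv2
for n in("scene","side"):
    i=cv2.imread(f"pics/{n}0.png"); x,y=(260,130) if n=="scene" else (160,180)
    cv2.imwrite(f"pics/{n}2.png",cv2.resize(i[y:y+110,x:x+110],None,fx=5,fy=5,interpolation=2))
```

```text
(no output)
```

View pics/scene2.png

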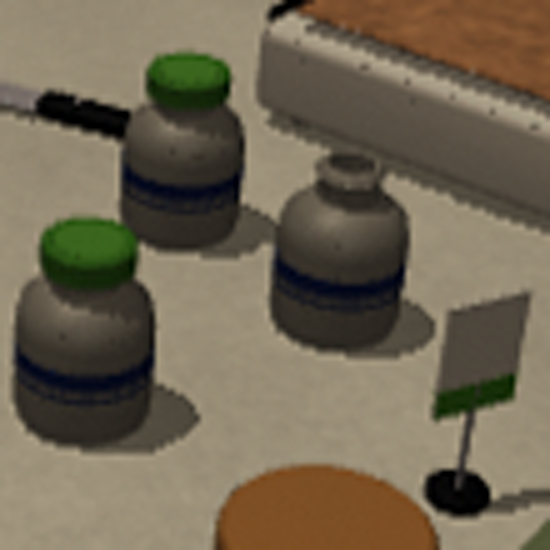

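View pics/side2.png

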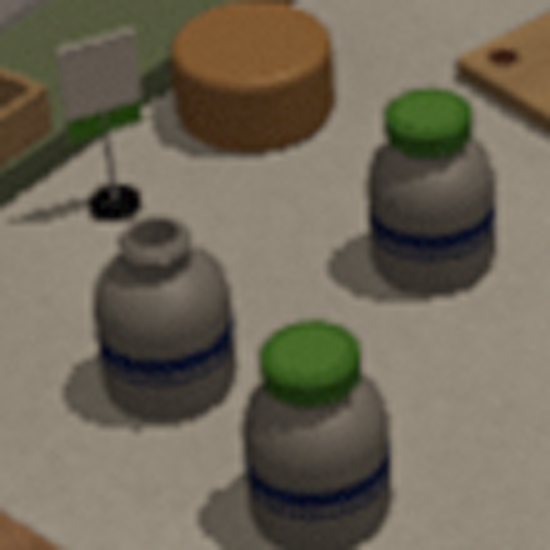

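Mouth centre: scene about (329.6,162.6), side about (191.6,226.3). I'll triangulate it, along with the obstacles.

Run:
```python
from h import *
S=cap("scene");D=cap("side")
def both(n,a,b,z):
    ra,rb=ray(S,*a),ray(D,*b); p=tri([ra,rb]); q=plane(S,*a,z),plane(D,*b,z)
    print(n,p.round(4),q[0].round(4)[:2],q[1].round(4)[:2])
both("mouth",(329.6,162.6),(191.6,226.3),.112)
both("cap",(198.1,245.1),(301.1,188.7),.028)
both("capA",(297,144),(222,251.6),.11)
both("capB",(277.4,178.3),(245.7,203.2),.11)
both("white",(124,247),(320,160),.048)
both("ash",(148,281),(320,163),.048)
both("tomme",(325,238),(210,189),.06)
both("ticket",(351.5,229),(182.5,220),.004)
# dark mouth blobs
for c,(u,v) in((S,(329.6,162.6)),(D,(191.6,226.3))):
    g=cv2.cvtColor(c["color"],cv2.COLOR_RGB2GRAY); u,v=int(u),int(v); print(g[v-6:v+7,u-9:u+10])
```

```text
mouth [0.6153 0.2338 0.1105] [0.617  0.2318] [0.6133 0.2351]
cap [ 0.5167 -0.2173  0.0297] [ 0.5146 -0.2162] [ 0.5184 -0.2191]
capA [0.4725 0.2743 0.112 ] [0.4699 0.2775] [0.4746 0.2728]
capB [0.5531 0.0572 0.1121] [0.5511 0.0602] [0.5549 0.0547]
white [ 0.4939 -0.3673  0.0957] [ 0.4026 -0.3504] [ 0.5448 -0.4014]
ash [ 0.535  -0.3839  0.0466] [ 0.5361 -0.3847] [ 0.534  -0.3816]
tomme [ 0.7562 -0.0156  0.052 ] [ 0.7602 -0.0251] [ 0.7484 -0.006 ]
ticket [0.7642 0.1214 0.0027] [0.7646 0.1194] [0.7632 0.1228]
[[ 75  76  78  73  64  61  61  65  71  74  77  77  78  77  79  78  79  79
   80]
 [102  76  73  75  75  76  71  66  62  65  69  73  73  76  78  77  79  78
   77]
 [149 108 101 102  76  73  75  75  73  68  66  64  66  69  73  74  78  78
   78]
 [146 148 146 148 108 103  82  77  77  79  81  75  66  64  67  66  72  75
   76]
 [146 146 146 145 138 137  85  68  68  71  75  77  72  76  74  66  62  62
   68]
 [144 144 144 136 106  84  46  39  40  39  44  45  53  69  75  80  72  64
   63]
 [145 145 138 102  86  74  40  39  42  42  45  47  46  45  50  88  76  75
   75]
 [144 142 133  82  80 
[... 818 characters left out ...]
  69  61  57  53  61  78  99 119 134 139 138
  138]
 [147 145 139 116  90  68  57  57  51  51  48  46  51  74  96 117 135 139
  137]
 [144 135 116  93  67  55  54  58  56  51  52  48  46  70  89 100 126 139
  139]
 [140 119  93  82  65  59  57  56  51  53  52  52  56  83  93  92 122 140
  139]
 [140 113  78  84  80  70  60  56  52  57  60  75  85  94  93  90 122 133
  134]
 [143 119  81  82  88  83  82  84  85  84  87  95 101  98  91  83 103 113
  119]
 [137 111  82  76  81  88  95 100 103 103 100  94  93  88  73  65  84  97
   95]
 [112  72  55  63  75  82  86  91  93  96 100  94  81  68  51  57  87  97
   94]
 [ 80  57  49  49  61  68  73  76  78  79  90  81  54  44  45  60  90 101
   99]]
```

Estimates: jar mouth about (0.615, 0.2335), cap about (0.517, -0.217). Moving over the cap now.

```bash
python3 -m inch '{"dp":[[5,-17.7,-28.8],[5,-17.7,-28.8],[5,-17.7,-28.8],[5,-17.7,-28.8],[5,-17.7,-28.8],[5,-17.7,-28.8],[5,-17.7,-28.8],[5,-17.7,-28.8],[5,-17.7,-28.8],[5,-17.7,-28.8],[5,-17.7,-28.8],[5,-17.7,-28.8],[5,-17.7,-28.8],[5,-17.7,-28.8],[5,-17.7,-28.8],[0,0,0],[0,0,0]],"yaw":[0,0,0,0,0,0,0,0,0,0,0,0,0,0,0,0,0]}' 87
python3 - <<'E'
from h import *
s=bot.read_state(); print(s["position"].round(4) if hasattr(s["position"],"round") else s["position"],np.round(s["tcp_rot"],4).tolist())
W=cap("wrist");cv2.imwrite("pics/w1.png",W["color"][:,:,::-1]); m,g=green(W)
for st,ce in g: print(st,ce,plane(W,*ce,.032))
print(W["pose"].round(3).tolist(),[proj(W,np.array(s["position"])-[0,0,z]) for z in(0,.03,.11)])
E
```

```text
time_s: 1.77
position: [0.5188, -0.2164, 0.1582]
tcp_rot: [[-0.001, 0.295, -0.955], [0.0, -0.955, -0.295], [-1.0, -0.0, 0.001]]
force: [-0.1, -0.6, -0.1]
opening: 0.999
[ 0.5188 -0.2164  0.1582] [[-0.0006, 0.2953, -0.9554], [0.0001, -0.9554, -0.2953], [-1.0, -0.0002, 0.0005]]
[[0.295, -0.909, -0.295, 0.599], [-0.955, -0.281, -0.09, -0.191], [-0.001, 0.308, -0.951, 0.309], [0.0, 0.0, 0.0, 1.0]] [array([254.25441182, 256.33628849]), array([254.19705758, 231.11679003]), array([254.10244705, 189.5151622 ])]
```

View pics/w1.png

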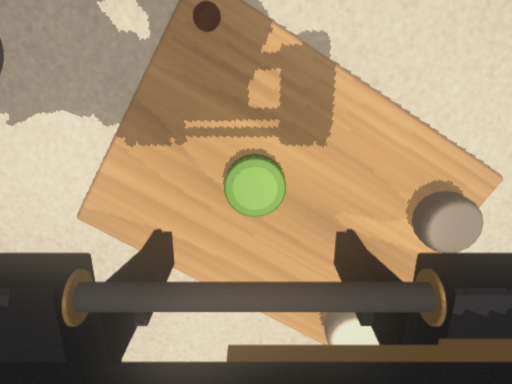

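The wrist view shows the cap at about (255,185), centred between the fingers. The ash cheese is at (447,220) and the white one at (350,330), both clear.

```bash
cat >> h.py <<'E'
def green2(c):
    h=cv2.cvtColor(c["color"],cv2.COLOR_RGB2HSV)
    m=cv2.inRange(h,(40,110,60),(80,255,255)); n,l,st,ce=cv2.connectedComponentsWithStats(m)
    out=[]
    for i in range(1,n):
        if st[i,4]>200:
            k=max(cv2.findContours((l==i).astype('u1'),0,1)[0],key=cv2.contourArea); out.append((cv2.fitEllipse(k),st[i].tolist()))
    return out
E
python3 - <<'E'
from h import *
W=cap("wrist");s=bot.read_state();R=np.array(s["tcp_rot"])
for e,st in green2(W):
    p=plane(W,*e[0],.028); print(e,st,p, "tool mm",(R.T@(p-s["position"])*1000).round(1))
h=cv2.cvtColor(W["color"],cv2.COLOR_RGB2HSV)
b=W["color"];m=((b[...,1]>200)).astype('u1')
E
```

```text
((253.64064025878906, 185.05995178222656), (58.293460845947266, 59.72371292114258), 84.0333023071289) [224, 156, 61, 59, 2818] [ 0.51568374 -0.21790923  0.028     ] tool mm [130.6  -1.    1.9]
```

Run:
```python
from h import *
s=bot.read_state();R=np.array(s["tcp_rot"]);print(s["time_s"],s["position"],(R.T@([.5163,-.2177,.031]-np.array(s["position"]))*1000).round(1))
```

```text
1.8667 [ 0.51779379 -0.21830273  0.15861585] [127.6  -1.    1.2]
```

```bash
python3 -m inch '{"dp":[[12,-0.5,0.6],[12,-0.5,0.6],[20,0,0],[20,0,0],[20,0,0],[12,0,0],[6,0,0],[5,0,0],[0,0,0],[0,0,0]],"yaw":[0,0,0,0,0,0,0,0,0,0]}'
python3 - <<'E'
from h import *
W=cap("wrist");cv2.imwrite("pics/w2.png",W["color"][:,:,::-1])
s=bot.read_state();R=np.array(s["tcp_rot"]);print(s["position"],R.round(4).tolist(),s["force"])
for e,st in green2(W):
    p=plane(W,*e[0],.030); print(e,st,p, "tool mm",(R.T@(p-s["position"])*1000).round(1))
E
```

```text
time_s: 2.7
position: [0.5167, -0.2181, 0.0521]
tcp_rot: [[0.001, 0.291, -0.957], [-0.001, -0.957, -0.291], [-1.0, 0.001, -0.001]]
force: [-1.0, 0.1, 0.0]
opening: 0.998
[ 0.51696368 -0.21805856  0.05233363] [[0.0013, 0.2909, -0.9567], [-0.0009, -0.9567, -0.2909], [-1.0, 0.0013, -0.001]] [-0.0580998   0.50935325  0.36838209]
((253.08798217773438, 237.42100524902344), (86.94498443603516, 93.81316375732422), 93.58381652832031) [207, 193, 94, 89, 6528] [ 0.51632284 -0.21758845  0.03      ] tool mm [22.3 -0.7  0.5]
```

View pics/w2.png

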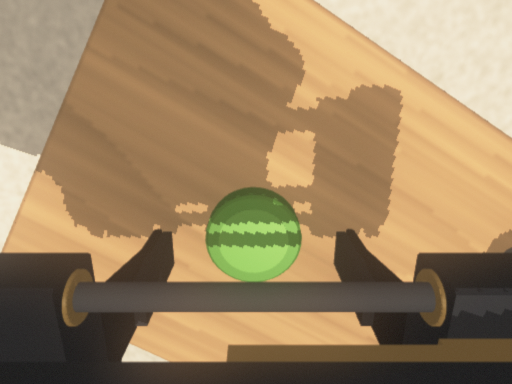

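The cap is centred between the fingers at (253,237). I'll go down the last 21 mm and close.

```bash
python3 -m inch '{"dp":[[8,-0.5,0.5],[7,0,0],[4,0,0],[2,0,0],[0,0,0],[0,0,0]],"yaw":[0,0,0,0,0,0]}'
python3 -m inch '{"dp":[[0,0,0],[0,0,0],[0,0,0],[0,0,0],[0,0,0],[0,0,0],[0,0,0],[0,0,0],[0,0,0],[0,0,0]],"yaw":[0,0,0,0,0,0,0,0,0,0]}' 0
```

```text
time_s: 3.25
position: [0.516, -0.2168, 0.0303]
tcp_rot: [[-0.0, 0.292, -0.957], [0.0, -0.957, -0.292], [-1.0, -0.0, 0.0]]
force: [-0.4, -0.1, 0.4]
opening: 1.003
time_s: 4.08
position: [0.5161, -0.217, 0.0306]
tcp_rot: [[0.0, 0.291, -0.957], [-0.0, -0.957, -0.291], [-1.0, 0.0, -0.0]]
force: [-0.7, 0.8, 1.0]
opening: 0.621
```

Gripped at 54 mm. I'll lift and carry to a hover about 40 mm short of the jar so the mouth stays visible to the wrist camera.

```bash
python3 -m inch '{"dp":[[-4,0,0],[-10,0,0],[-20,0,0],[-30,0,0],[-30,0,0],[-30,0,0],[-20,0,0],[-10,0,0],[-4,0,0],[0,0,0]],"yaw":[0,0,0,0,0,0,0,0,0,0]}'
python3 -m inch '{"dp":[[0,-12,-5.6],[0,-24,-11],[0,-26,-12],[0,-26,-12],[0,-26,-12],[0,-26,-12],[0,-26,-12],[0,-26,-12],[0,-26,-12],[0,-26,-12],[0,-26,-12],[0,-26,-12],[0,-26,-12],[0,-26,-12],[0,-26,-12],[0,-16,-8],[0,-10,-5.4],[0,0,0],[0,0,0],[0,0,0]],"yaw":[0,0,0,0,0,0,0,0,0,0,0,0,0,0,0,0,0,0,0,0]}'
python3 - <<'E'
from h import *
W=cap("wrist");cv2.imwrite("pics/w3.png",W["color"][:,:,::-1])
D=cap("side");cv2.imwrite("pics/s3.png",D["color"][:,:,::-1])
s=bot.read_state();print(s["position"],s["force"],proj(W,[.615,.2335,.112]))
E
```

```text
time_s: 4.92
position: [0.5161, -0.217, 0.1893]
tcp_rot: [[0.001, 0.292, -0.957], [-0.001, -0.957, -0.292], [-1.0, 0.001, -0.001]]
force: [0.7, -0.1, -1.4]
opening: 0.616
time_s: 6.58
position: [0.5765, 0.2189, 0.1877]
tcp_rot: [[-0.002, 0.291, -0.957], [-0.001, -0.957, -0.291], [-1.0, 0.0, 0.002]]
force: [-0.7, -0.8, -0.5]
opening: 0.62
[0.57702881 0.21852991 0.18825424] [-1.22466401 -0.2781004  -0.62265743] [250.0596925  147.56557252]
```

View pics/w3.png

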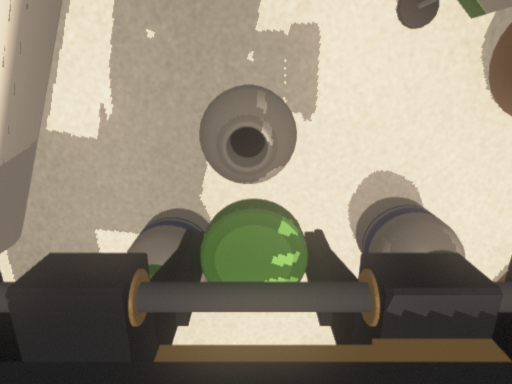

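View pics/s3.png

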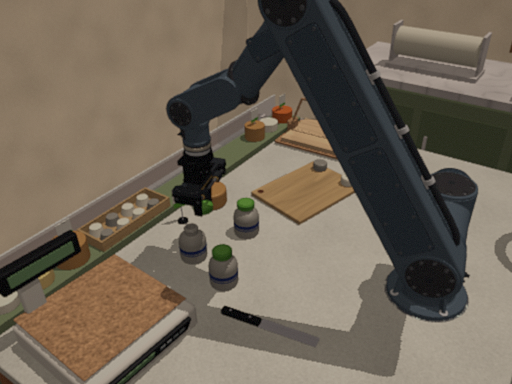

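The wrist view shows the mouth at about (247,142) and the held cap at about (254,250). I'll fit both accurately.

```bash
cat >> h.py <<'E'
def mouth(c,u,v,r=22,th=60):
    g=cv2.cvtColor(c["color"],cv2.COLOR_RGB2GRAY).astype('u1'); m=np.zeros_like(g); cv2.circle(m,(int(u),int(v)),r,255,-1)
    m=((g<th)&(m>0)).astype('u1'); k=max(cv2.findContours(m,0,1)[0],key=cv2.contourArea); k=cv2.convexHull(k); return cv2.fitEllipse(k),cv2.contourArea(k)
E
python3 - <<'E'
from h import *
W=cap("wrist");s=bot.read_state();R=np.array(s["tcp_rot"]);T=np.array(s["position"])
g=cv2.cvtColor(W["color"],cv2.COLOR_RGB2GRAY);print(g[142,222:275:2],g[118:168:2,247])
for th in(35,45,55):
    e,a=mouth(W,247,142,24,th); p=plane(W,*e[0],.112); print(th,e,a,p,(R.T@(p-T)*1000).round(1))
for e,st in green2(W):
    print(e,st)
    if st[4]>4000: p=plane(W,*e[0],T[2]-.001); print(p,(R.T@(p-T)*1000).round(1))
i=W["color"][100:310,170:340,::-1];cv2.imwrite("pics/w3c.png",cv2.resize(i,None,fx=2.8,fy=2.8,interpolation=2))
E
```

```text
[116 121  99  86  58  57  58  55  57  57  59  58  57  57  59  57  59  59
  61  60  61  79 112 153 160 122 114] [110 111 119 128 115  65  55  57  57  57  56  57  57  58  59  59  58  60
  60  62  85  96  95  95  97]Traceback (most recent call last):
  File "<stdin>", line 5, in <module>
  File "h.py", line 26, in mouth
    m=((g<th)&(m>0)).astype('u1'); k=max(cv2.findContours(m,0,1)[0],key=cv2.contourArea); k=cv2.convexHull(k); return cv2.fitEllipse(k),cv2.contourArea(k)
                                     ~~~^^^^^^^^^^^^^^^^^^^^^^^^^^^^^^^^^^^^^^^^^^^^^^^^
ValueError: max() iterable argument is empty
```

Run:
```python
from h import *
W=cap("wrist");s=bot.read_state();R=np.array(s["tcp_rot"]);T=np.array(s["position"])
for th in(64,70,76):
    e,a=mouth(W,247,142,22,th); p=plane(W,*e[0],.112); print(th,e,a,p,(R.T@(p-T)*1000).round(1))
    c0=e
for e,st in green2(W):
    if st[4]>4000: p=plane(W,*e[0],T[2]-.001); print(e,st,p,(R.T@(p-T)*1000).round(1))
im=W["color"].copy(); cv2.ellipse(im,c0,(255,0,0),1)
for e,st in green2(W):
    if st[4]>4000: cv2.ellipse(im,e,(255,0,0),1)
i=im[100:310,170:340,::-1];cv2.imwrite("pics/w3c.png",cv2.resize(i,None,fx=2.8,fy=2.8,interpolation=2)); print(T,R.round(4).tolist())
```

```text
64 ((246.0359344482422, 142.34506225585938), (28.012062072753906, 32.96804428100586), 96.45027923583984) 707.0 [0.61828918 0.23677401 0.112     ] [ 76.6  -5.4 -44.5]
70 ((246.14247131347656, 142.40077209472656), (29.018550872802734, 33.826698303222656), 93.81885528564453) 748.5 [0.6182736 0.2366937 0.112    ] [ 76.6  -5.4 -44.4]
76 ((246.12841796875, 142.4218292236328), (29.506696701049805, 34.36640930175781), 96.3731689453125) 778.5 [0.61825698 0.23669878 0.112     ] [ 76.6  -5.4 -44.4]
((252.3738250732422, 250.4153289794922), (69.79994201660156, 111.87564849853516), 92.30706024169922) [201, 213, 106, 69, 6026] [0.57967316 0.22032242 0.18758415] [ 1.  -0.9 -2.7]
[0.57731621 0.21868032 0.18858415] [[-0.0003, 0.2899, -0.9571], [-0.0002, -0.9571, -0.2899], [-1.0, 0.0001, 0.0004]]
```

View pics/w3c.png

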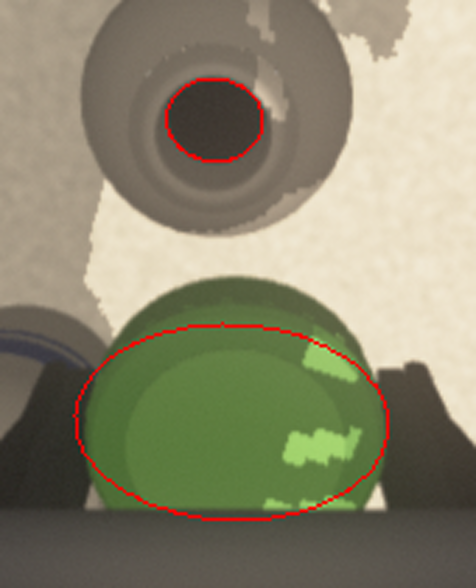

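The dark blob at (246,142) is only part of the opening; the lip ring around it looks centred nearer (246,148). I'll zoom in with more contrast.

Run:
```python
from h import *
W=cap("wrist");print(bot.read_state()["time_s"])
g=cv2.cvtColor(W["color"],cv2.COLOR_RGB2GRAY)[115:180,210:285]
g=cv2.createCLAHE(3,(2,2)).apply(g);cv2.imwrite("pics/w3d.png",cv2.resize(g,None,fx=8,fy=8,interpolation=2))
g=cv2.cvtColor(W["color"],cv2.COLOR_RGB2GRAY)
print("row148",list(zip(range(218,276),g[148,218:276].tolist())));print("col246",list(zip(range(112,182),g[112:182,246].tolist())))
```

```text
6.8333
row148 [(218, 104), (219, 107), (220, 109), (221, 113), (222, 117), (223, 120), (224, 122), (225, 109), (226, 94), (227, 91), (228, 90), (229, 89), (230, 90), (231, 72), (232, 62), (233, 57), (234, 58), (235, 57), (236, 57), (237, 57), (238, 57), (239, 58), (240, 57), (241, 57), (242, 57), (243, 61), (244, 57), (245, 59), (246, 57), (247, 60), (248, 59), (249, 58), (250, 58), (251, 58), (252, 58), (253, 61), (254, 63), (255, 60), (256, 59), (257, 59), (258, 60), (259, 60), (260, 61), (261, 63), (262, 70), (263, 85), (264, 89), (265, 91), (266, 98), (267, 116), (268, 124), (269, 124), (270, 122), (271, 119), (272, 115), (273, 114), (274, 114), (275, 115)]
col246 [(112, 119), (113, 119), (114, 119), (115, 116), (116, 112), (117, 109), (118, 111), (119, 110), (120, 112), (121, 111), (122, 118), (123, 123), (124, 126), (125, 129), (126, 124), (127, 105), (128, 71), (129, 58), (130, 57), (131, 56), (132, 56), (133, 57), (134, 57), (135, 58), (136, 55), (137, 54), (138, 57), (139, 57), (140, 56), (141, 56), (142, 57), (143, 59), (144, 57), (145, 57), (146, 57), (147, 58), (148, 57), (149, 59), (150, 60), (151, 60), (152, 60), (153, 60), (154, 60), (155, 62), (156, 61), (157, 63), (158, 82), (159, 93), (160, 95), (161, 93), (162, 94), (163, 93), (164, 95), (165, 96), (166, 96), (167, 102), (168, 110), (169, 121), (170, 122), (171, 118), (172, 114), (173, 109), (174, 107), (175, 106), (176, 108), (177, 111), (178, 111), (179, 112), (180, 108), (181, 107)]
```

View pics/w3d.png

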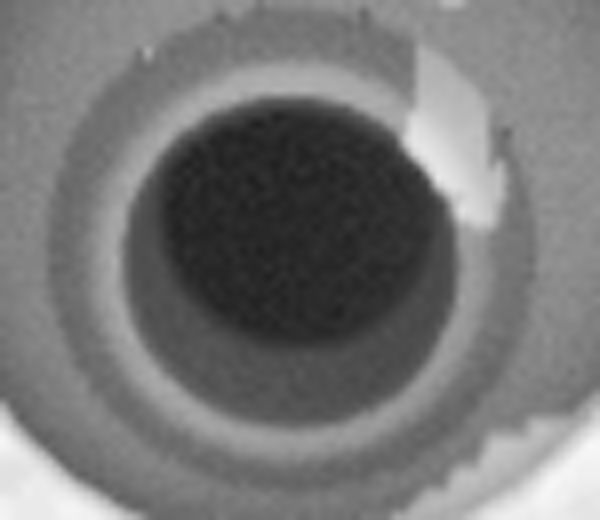

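The zoom shows the true mouth edge as an ellipse centred at (245.9,147.4), about 42 px wide.

Run:
```python
from h import *
W=cap("wrist")
for k in range(3):
    s=bot.read_state();R=np.array(s["tcp_rot"]);T=np.array(s["position"])
p=plane(W,245.9,147.4,.112);print(p,T,(R.T@(p-T)*1000).round(1),proj(W,T),proj(W,T-[0,0,.07]))
# cap visible top arc : fit circle to green boundary
h=cv2.cvtColor(W["color"],cv2.COLOR_RGB2HSV);m=cv2.inRange(h,(40,110,40),(80,255,255))
xs=[(u,np.where(m[190:280,u])[0]) for u in range(204,306,8)];print([(u,int(a[0])+190) for u,a in xs if len(a)])
# predicted silhouette points of lower/upper rim with cap centred at TCP
for dz in(-.0125,.0035):
    q=np.array([proj(W,T+[.027*np.cos(t),.027*np.sin(t),dz]) for t in np.linspace(0,2*np.pi,72)]); print(q.min(0),q.max(0))
```

```text
[0.61511426 0.23615095 0.112     ] [0.57743212 0.21897953 0.18870953] [ 76.7  -5.5 -41. ] [254.00273723 256.21668083] [253.93289932 206.89854042]
[(204, 237), (212, 227), (220, 222), (228, 216), (236, 215), (244, 215), (252, 215), (260, 214), (268, 222), (276, 226), (284, 217), (292, 224), (300, 238)]
[204.08632648 197.66838853] [303.93008149 287.73320725]
[199.53884665 208.88225201] [308.53171384 305.73117287]
```

Wrist estimate: the mouth is 5.5 mm along -y and 41 mm along -z of the tool. I'll descend to just above lip level, still offset, and re-measure there to cut the parallax error.

```bash
python3 -m inch '{"dp":[[5,-1,0],[10,-2,0],[12,-2,0],[12,-0.5,0],[8,0,0],[3,0,0],[0,0,0],[0,0,0],[0,0,0]],"yaw":[0,0,0,0,0,0,0,0,0]}'
python3 - <<'E'
from h import *
W=cap("wrist");s=bot.read_state();T=np.array(s["position"]);print(T,np.array(s["tcp_rot"]).round(4).tolist())
p=proj(W,[.6151,.236,.112]);print(p);cv2.imwrite("pics/w4.png",W["color"][:,:,::-1])
u,v=p.astype(int)
i=W["color"][v-45:v+130,u-70:u+90,::-1];cv2.imwrite("pics/w4c.png",cv2.resize(i,None,fx=3.4,fy=3.4,interpolation=2));print(u-70,v-45)
E
```

```text
time_s: 7.63
position: [0.5762, 0.2252, 0.1389]
tcp_rot: [[0.001, 0.291, -0.957], [0.0, -0.957, -0.291], [-1.0, 0.0, -0.001]]
force: [0.4, 0.6, -0.9]
opening: 0.617
[0.57624913 0.22520456 0.13914241] [[0.0013, 0.2915, -0.9566], [0.0003, -0.9566, -0.2915], [-1.0, 0.0001, -0.0013]]
[256.08878085 165.95222966]
186 120
```

View pics/w4c.png

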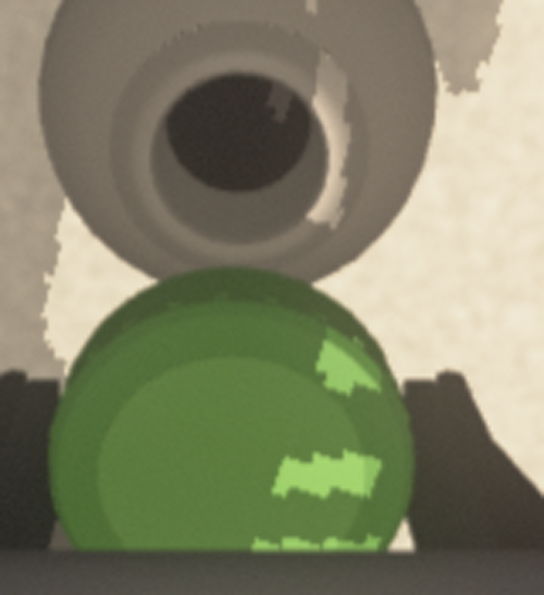

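The mouth ellipse is centred at (256.2,166.0), against a predicted (256.1,166.0), so the jar mouth at (0.6151,0.236) is confirmed to well under 1 mm. Shifting across now.

```bash
python3 -m inch '{"dp":[[0,0.3,-3],[0,0.4,-7],[0,0.4,-9],[0,0,-9],[0,0,-7],[0,0,-4],[0,0,-1.8],[0,0,0],[0,0,0],[0,0,0],[0,0,0]],"yaw":[0,0,0,0,0,0,0,0,0,0,0]}'
python3 - <<'E'
from h import *
C={n:cap(n) for n in("wrist","scene","side")}
for n,c in C.items(): cv2.imwrite(f"pics/{n}5.png",c["color"][:,:,::-1])
s=bot.read_state();T=np.array(s["position"]);R=np.array(s["tcp_rot"]);print(T,R.round(4).tolist(),(R.T@([.6154,.2361,.12]-T)*1000).round(2),s["force"])
a=C["scene"]["color"][110:220,270:390,::-1];b=C["side"]["color"][180:290,140:260,::-1]
cv2.imwrite("pics/ab5.png",cv2.resize(np.hstack([a,b]),None,fx=3.3,fy=3.3,interpolation=2))
E
```

```text
time_s: 8.6
position: [0.6146, 0.2359, 0.1385]
tcp_rot: [[-0.001, 0.292, -0.957], [-0.0, -0.957, -0.292], [-1.0, -0.0, 0.001]]
force: [0.0, -0.6, -0.7]
opening: 0.617
[0.61485464 0.2359367  0.13863015] [[-0.0001, 0.2916, -0.9566], [-0.0, -0.9566, -0.2916], [-1.0, -0.0, 0.0001]] [18.63  0.   -0.57] [-0.46424792 -0.27420888 -0.45258856]
```

View pics/ab5.png

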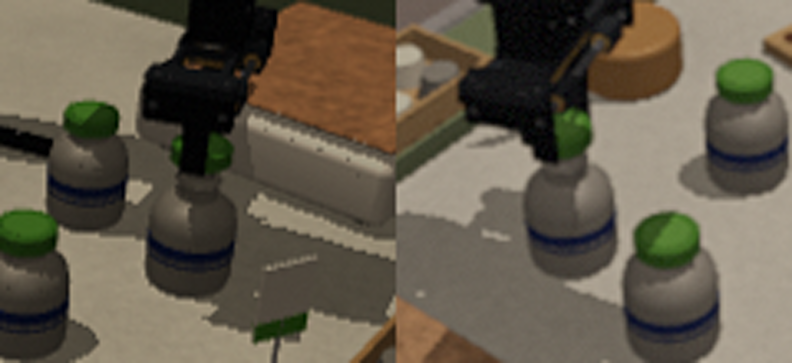

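View pics/wrist5.png

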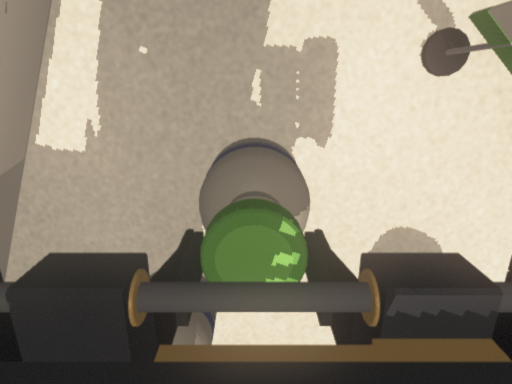

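In both fixed views the cap is centred above the open jar, and in the wrist view the jar is symmetric about column 254. I'll lower to just above the resting height.

```bash
python3 -m inch '{"dp":[[3,0,-0.2],[4,0,-0.2],[4,0,0],[3,0,0],[2,0,0],[1,0,0],[0,0,0],[0,0,0],[0,0,0]],"yaw":[0,0,0,0,0,0,0,0,0]}'
python3 -m inch '{"dp":[[0.5,0,0],[0.5,0,0],[0.5,0,0],[0.5,0,0],[0,0,0],[0,0,0]],"yaw":[0,0,0,0,0,0]}'
```

```text
time_s: 9.5
position: [0.6156, 0.2361, 0.1217]
tcp_rot: [[0.0, 0.292, -0.957], [0.0, -0.957, -0.292], [-1.0, 0.0, -0.0]]
force: [-0.1, -0.2, -0.0]
opening: 0.614
time_s: 10.0
position: [0.6154, 0.236, 0.1196]
tcp_rot: [[-0.0, 0.291, -0.957], [-0.0, -0.957, -0.291], [-1.0, 0.0, 0.0]]
force: [-0.5, -1.0, -0.2]
opening: 0.618
```

```bash
python3 -m inch '{"dp":[[0.4,0,0],[0.4,0,0],[0,0,0],[0,0,0],[0,0,0]],"yaw":[0,0,0,0,0]}'
python3 -m inch '{"dp":[[0.4,0,0],[0.4,0,0],[0,0,0],[0,0,0],[0,0,0]],"yaw":[0,0,0,0,0]}'
```

```text
time_s: 10.42
position: [0.6154, 0.236, 0.1189]
tcp_rot: [[0.0, 0.292, -0.957], [-0.0, -0.957, -0.292], [-1.0, 0.0, 0.0]]
force: [-1.0, 0.3, 1.9]
opening: 0.618
time_s: 10.83
position: [0.6156, 0.2361, 0.1184]
tcp_rot: [[0.0, 0.292, -0.957], [-0.0, -0.957, -0.292], [-1.0, 0.0, -0.0]]
force: [-1.2, -1.6, 5.1]
opening: 0.614
```

Contact came at the expected height (about 0.119). I'll continue pressing in small steps.

```bash
python3 -m inch '{"dp":[[0.5,0,0],[0.5,0,0],[0,0,0]],"yaw":[0,0,0]}'
python3 -m inch '{"dp":[[0.5,0,0],[0.5,0,0],[0,0,0]],"yaw":[0,0,0]}'
```

```text
time_s: 11.08
position: [0.6153, 0.236, 0.1173]
tcp_rot: [[-0.0, 0.291, -0.957], [-0.0, -0.957, -0.291], [-1.0, 0.0, 0.0]]
force: [-1.4, -1.2, 5.0]
opening: 0.616
time_s: 11.33
position: [0.6151, 0.2362, 0.1152]
tcp_rot: [[-0.001, 0.291, -0.957], [0.0, -0.957, -0.291], [-1.0, -0.0, 0.001]]
force: [0.3, -0.6, -3.0]
opening: 0.615
```

The force fell sharply, so the click happened. I'll go on to the stop.

```bash
python3 -m inch '{"dp":[[0.5,0,0],[0.5,0,0],[0.5,0,0],[0,0,0],[0,0,0]],"yaw":[0,0,0,0,0]}'
python3 -m inch '{"dp":[[0.5,0,0],[0.5,0,0],[0,0,0],[0,0,0]],"yaw":[0,0,0,0]}'
python3 -m inch '{"dp":[[0.5,0,0],[0,0,0],[0,0,0]],"yaw":[0,0,0]}'
```

```text
time_s: 11.75
position: [0.615, 0.2361, 0.1137]
tcp_rot: [[-0.001, 0.291, -0.957], [0.0, -0.957, -0.291], [-1.0, -0.0, 0.001]]
force: [-0.5, -0.2, -4.8]
opening: 0.62
time_s: 12.08
position: [0.6155, 0.2361, 0.1135]
tcp_rot: [[0.0, 0.291, -0.957], [0.0, -0.957, -0.291], [-1.0, -0.0, -0.0]]
force: [-1.3, -0.6, -4.1]
opening: 0.618
time_s: 12.33
position: [0.6156, 0.2361, 0.1132]
tcp_rot: [[0.0, 0.291, -0.957], [0.0, -0.957, -0.291], [-1.0, 0.0, -0.0]]
force: [-1.0, -0.4, -2.4]
opening: 0.615
```

```bash
python3 -m inch '{"dp":[[0.5,0,0],[0.5,0,0],[0,0,0],[0,0,0]],"yaw":[0,0,0,0]}'
python3 -m inch '{"dp":[[0.5,0,0],[0.5,0,0],[0,0,0],[0,0,0]],"yaw":[0,0,0,0]}'
python3 - <<'E'
from h import *
C={n:cap(n) for n in("wrist","scene","side")}
for n,c in C.items(): cv2.imwrite(f"pics/{n}6.png",c["color"][:,:,::-1])
a=C["scene"]["color"][110:220,270:390,::-1];b=C["side"]["color"][180:290,140:260,::-1]
cv2.imwrite("pics/ab6.png",cv2.resize(np.hstack([a,b]),None,fx=3.3,fy=3.3,interpolation=2))
E
```

```text
time_s: 12.67
position: [0.6157, 0.2361, 0.1126]
tcp_rot: [[0.001, 0.292, -0.957], [0.0, -0.957, -0.292], [-1.0, 0.0, -0.001]]
force: [-2.4, -1.5, 2.5]
opening: 0.611
time_s: 13.0
position: [0.6158, 0.2362, 0.1126]
tcp_rot: [[0.001, 0.292, -0.957], [0.0, -0.957, -0.292], [-1.0, 0.0, -0.001]]
force: [-2.5, -0.7, 9.0]
opening: 0.612
```

View pics/ab6.png

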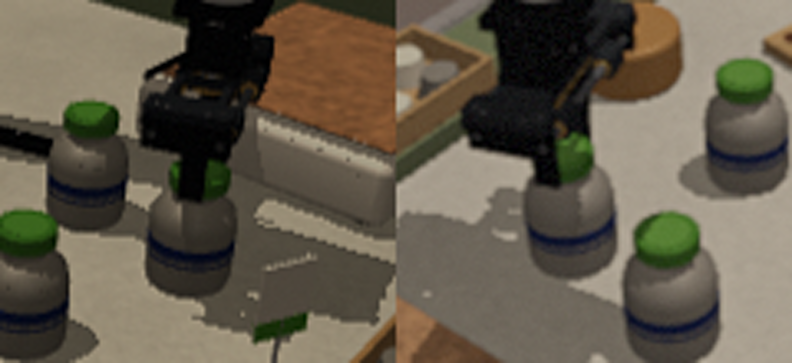

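View pics/wrist6.png

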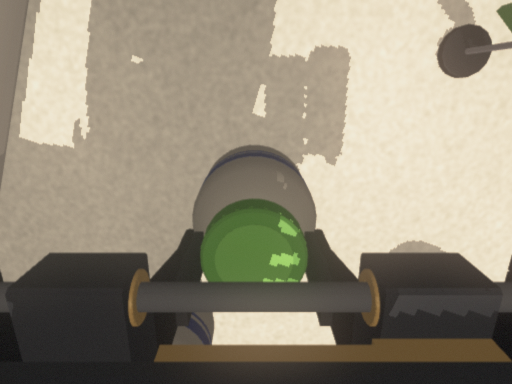

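The cap is level and seated at the expected home height (0.1126), the jar is upright, and the cap still sits the same way in the fingers. I'll firm up slightly and check that the push holds.

```bash
python3 -m inch '{"dp":[[0.5,0,0],[0,0,0],[0,0,0],[0,0,0]],"yaw":[0,0,0,0]}'
python3 -m inch '{"dp":[[0,0,0],[0,0,0],[0,0,0],[0,0,0],[0,0,0],[0,0,0],[0,0,0],[0,0,0]],"yaw":[0,0,0,0,0,0,0,0]}'
python3 -m inch '{"dp":[[0,0,0],[0,0,0],[0,0,0],[0,0,0]],"yaw":[0,0,0,0]}'
```

```text
time_s: 13.48
position: [0.6159, 0.2362, 0.1126]
tcp_rot: [[0.002, 0.292, -0.957], [0.0, -0.957, -0.292], [-1.0, 0.0, -0.002]]
force: [-2.7, -0.6, 11.0]
opening: 0.621
time_s: 14.15
position: [0.6159, 0.2362, 0.1126]
tcp_rot: [[0.002, 0.292, -0.957], [0.0, -0.957, -0.292], [-1.0, 0.0, -0.002]]
force: [-3.6, -0.8, 10.8]
opening: 0.617
time_s: 14.48
position: [0.6159, 0.2362, 0.1126]
tcp_rot: [[0.002, 0.292, -0.957], [0.0, -0.957, -0.292], [-1.0, 0.0, -0.002]]
force: [-2.7, -2.1, 9.6]
opening: 0.615
```

```bash
python3 -c "
from rig import bot
print(bot.hand_in())"
```

```text
the job is handed in; nothing more can be done
None
```

I picked the cap off the board, set it on the open jar's neck and pressed it down until it clicked home. I handed in after 14.5 s with the gripper still pressing; the hand-in gave no verdict.

- **Alignment:** the two fixed cameras triangulated the jar mouth about 2 mm from the wrist camera's estimate. I trusted the wrist camera, because its second look closer in matched its prediction to within about 0.1 px.
- **Click:** the push climbed to about 5 N, then fell sharply to between -2 and -5 N. The stop was hard at TCP height 0.1126 m, against about 0.1125 m expected for home.
- **Final push:** I held it for about 1 s at 9.6–11 N with no height change, a small sideways force of about 3 N and the tool within about 0.1° of vertical.
- **Pictures:** the last ones, taken just before a final 0.5 mm of push, showed the cap level and the jar upright. The closed jars and the ticket, the only other goods I checked, looked undisturbed.

Not measured: the cap's tilt and centring once home, because the gripper hides the mouth. I judged those from the arm pose and the pictures.

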